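# Release the eccentric lock and close the jaw on a seal blank

## Robot

A 6-joint arm with a two-finger parallel gripper is mounted at the origin on a cart in front of the work surface, level with it; the furniture and walls round the work are solid. World frame = base frame: x ahead of the robot, y to its left, z up, the work surface at z = 0. Lengths are in m, angles in rad, forces in N, time in s.
With the tool pointing down it reaches from about 0.35 to 0.725 m from the base axis. Payload 6 kg.
Tool frame: the origin (TCP) lies on the centre line of the jaws, within the pads' length; the fingertips stand 17 mm ahead of it and the grasp point (between the pads) lies 2 mm behind it (robot.tips_ahead is the distance from the TCP to the fingertips, in m); x points along the fingers, z is the direction in which the jaws open and shut, and the axes are right-handed (so a half turn about x gives the same grasp; the last joint's range is limited). The gripper opens to 85 mm and grips with 20 to 120 N. Pads are 22 mm wide; open, the fingers measure 114 mm over their backs; the gripper's body (76 mm by 85 mm) begins 54 mm behind the grasp point. The pads swing forward as they close: fully open they stand 13 mm farther back than shut.
Start: joints at [1.452, 0.04, 0.085, 0, -1.615, -0.334], TCP at [0.262, 0.54, 0.248] pointing down, gripper open.
Joint ranges: [-2.56, 2.56], [-1.29, 2.01], [-1.08, 1.49], [-3.29, 1.98], [-2.81, -0.18], [-2.99, 2.99]. Speed limits (rad/s): [2.57, 2.57, 3.01, 3.14, 3.14, 3.14].

## Interface

Orientations are given as a 3x3 rotation matrix whose columns are the frame's x, y, z axes.
In Python, from rig import robot gives the robot as it stands. The module is installed in compiled form; this text tells all that it offers.
- The arm moves only by the tool arm_command, never from a script. Its argument "moves" is a list that holds one entry, the list of rows, each a list of 5 numbers: the shift along the tool's x, y, z as a fraction of full scale, then the turn about the tool's x as a fraction of full scale, then the gripper's target within -1 to 1 (fully open at 1, half-way at 0, shut at -1). A call has 1 to 8 rows; each row is the pose to reach, as a shift and turn from the pose commanded when the call began, along the tool's axes at that moment, turning the shorter way round; what a row does not reach only later rows make up. Full scale, the value 1, is 30 cm for a shift and 180 degrees for a turn. A row lasts 1/8 s, in which the tool goes at most 62.5 mm and 10.7 degrees, less where a joint would pass 70% of its speed; a pose out of reach is approached as far as the arm can. A call with a number of a shift or a turn outside -1 to 1 is refused whole. A call with a gripper value outside its range is refused whole. The fingers move at their own pace and stop on an object; "newtons" is the grip in N (left out, the last holds). Time passes only in rows, so rows that repeat a pose let the fingers close. It gives the time, the measured TCP pose, the force and the opening at its end, in the units of the state.
- robot.sense(): the state, without advancing time (a new reading comes with each control period).
- robot.get_image(name): name is "scene" or "top"; returns a dict with "color" (480x640x3 uint8, red, green, blue), "depth" (480x640 float32, m along the optical axis (not along the pixel's ray), 0 where there is no reading), "intrinsics" (3x3 intrinsics, pixels), "R" (3x3) and "t" (3): a world point X has camera coordinates R X + t. Camera axes: x right, y down, z forward; pixel columns grow to the right and rows downward; lengths in m; the calibration is good to about 2 mm. A picture is of the moment at which its call begins.
- robot.job_done(): hands the job in, once; it reports no verdict.
The state is a dict: "time_s": time; "joint_positions": joint angles; "dq": joint speeds; "effort": joint torques, N m; "position": TCP position; "eef_rot": TCP orientation; "contact_force": force on the tool from outside, world axes, zero at the start; "torque": the same for the moment, N m; "finger_gap": finger opening in m.
Only numpy, scipy, OpenCV 4.12 (cv2) and the standard library are available. Lean on these libraries where they do the work, as an engineer would, in place of code of your own. Each camera call takes 0.05 s, during which the arm holds its last target.

## Task

The sliding jaw of the small clamping fixture is blocked by its eccentric cam. Push the cam's lever post round clockwise (seen from above) until the lever rests against its stop pin, which puts the cam at its low point; only then push the slide forward by its upright plate until the jaw has brought the red stone snugly up against the fence. Do it all by pushing with the fingertips: keep your hand off the stone, do not lift anything, leave the loose things round the fixture where they are, and take the hand clear at the end.

Things in the scene. Friction and masses are not known exactly. Their poses are not given: they have to be found in the camera images.
- fixture: Grey clamping fixture fixed to the table, base plate 180 x 110 x 12 mm. Origin on the underside, below the slide's centre line; x is forward, the way the slide closes (away from the robot and to its right, about 45 deg), y to the left, z up. The base covers x -84 to 96, y -30 to 80 mm. Nothing on it stands higher than 81 mm. The slide runs along y = 0; the cam stands on the left at x 0, y 54. A steel stop pin (8 mm thick, top at z 37) stands at x 40, y 62.
- cam (a joint): Angle of the eccentric cam (steel disc 48 mm across, 10 mm off-centre, red dot at its high point, brass lever), rad, growing clockwise seen from above; starts at 0.3 to 0.8. At 2.44 it is at its low point, the lever against the stop pin (end of travel). Below 1.5 it blocks the slide after 2 to 5 mm of play. Friction 0.33 N m: 6 N at the post; it stays where it is left.
- cam_pivot (a point): Point on the cam's vertical turning axis, 39 mm above the table, fixed to the fixture.
- lever_post (a point): Centre of the black upright round post at the lever's end: 16 mm diameter, from z 36 to z 80 mm above the table; this point is at z 60, 58 mm from the cam's axis. The brass lever below it is 12 mm wide, its top at z 36. In the fixture's frame, the lever points back and to the left (about 119 to 148 deg from forward) at the start, swings outward over the left side and ends 25 deg to the left of forward.
- slide (a joint): Travel of the follower slide along the fixture's x, m, growing forward; starts between -0.008 and 0 (open). About 0.036 when the stone is held between jaw and fence; range -0.010 to 0.042. Friction 2 N; it stays where it is left.
- push_pad (a point): Centre of the rear face of the black pad on the slide's upright push plate (plate 40 mm wide, from z 14 to z 80 mm above the table; this point at z 56, facing backward, to the robot). Push here, forward; fingertips at z 50 mm clear everything below. The tool chest stands some 9 cm or more behind it.
- jaw_face (a point): Centre of the jaw's front face (38 mm wide, z 14 to 45 mm), at z 30, on the slide; 100 mm ahead of the push pad.
- fence_face (a point): Centre of the fixed fence's face that looks back to the jaw (46 mm wide, z 12 to 46 mm), at z 30.
- stone_centre (a point): Centre of the loose upright dark red stone block, 22 x 22 x 42 mm, standing on the base plate (12 mm above the table) between jaw and fence, its sides about square to the fixture; its axes start about parallel to the fixture's, z up.
- tin_centre (a point): Bystander: round tin with a dark green lid, 72 mm across, 35 mm high, at its centre.
- pale_seal_centre (a point): Bystander: pale upright seal stone with a turned top, 19 x 19 x 56 mm, at its centre.
- wedge_centre (a point): Bystander: dark wooden wedge, 64 x 10 x 20 mm, on edge, at its centre.
- marker_centre (a point): Bystander: white marker pen with red cap, 135 mm long, lying, at its centre.
Things that resemble listed ones, but are neither listed nor needed, are in the scene too. What is shaped like the part that bears stone_centre but green is not meant.

How it is judged:
On the way, in this order (a step that is already met when the one before it is completed fails the run):
1. the cam is at its low point (within 0.3 rad, joint above 2.15) while the slide is still back (below 0.006) (value of joint cam above 2.15 rad and value of joint slide below 0.006 m), for 0.2 s.
2. the jaw has been pushed forward onto the stone (slide beyond 0.033) with the cam still low (value of joint cam above 2.15 rad and value of joint slide above 0.033 m), for 0.2 s.
At the end, for the whole second after the job is handed in: The cam is at its low point (joint within 0.3 rad of 2.44), the slide is forward beyond 0.033, and the stone stands upright (within 0.08 rad) on the base between jaw and fence, within 2.5 mm of the fence and 10 mm of the centre line, all at rest (all of step 2 and x of stone_centre in the frame of fixture above 0.0645 m and y of stone_centre in the frame of fixture between -0.01 and 0.01 m and z of stone_centre in the frame of fixture below 0.036 m and angle between stone_centre's own z axis and vertical below 0.08 rad and linear speed of stone below 0.01 m/s and velocity of joint slide below 0.005 m/s and velocity of joint cam below 0.05 rad/s); the robot touches nothing.
It fails at once if the slide is pushed more than 6 mm forward of 0 while the cam is not at its low point (value of joint slide above 0.006 m and value of joint cam below 2.15 rad).
It fails at once if the hand touches the stone (more than 0.5 N) (contact force between any of the fingers, the arm and stone above 0.5 N).
It fails at once if the stone is lifted more than 5 mm or tipped more than 0.35 rad (z of stone_centre in the frame of fixture above 0.038 m or angle between stone_centre's own z axis and vertical above 0.35 rad).
It fails at once if a bystander (tin, pale seal, wedge, marker) is moved more than 15 mm (distance of any of tin_centre, pale_seal_centre, wedge_centre, marker_centre from where it was at the start of the episode above 0.015 m).
It also fails if it takes over 48 s, if anything falls off the work surface, if the arm or the gripper's body presses on something with over 40 N, if the wrist force passes 120 N, or if a joint passes its speed limit or range.

## Working session

There is one attempt and no reset: what is moved stays moved. The work goes in short steps, Python scripts to look and compute and a tool call to move; the robot and the scene stay as the last step left them, time stands still between calls to the robot, and variables do not carry over. Pictures are saved under pics/ and viewed, and the job is handed in when it is done.

Besides the shell and the picture viewer there is one more tool, called as name([rows], argument=value, ...), one row to a line, values as JSON. arm_command: Moves the arm, as the interface text tells. Its arguments: {"type":"object","properties":{"moves":{"type":"array"},"newtons":{"type":"number"}},"required":["moves"]}

```bash
mkdir -p pics
python3 - <<'E'
from rig import robot
import cv2,numpy as np
s=robot.sense()
for k in s: print(k,np.round(s[k],4).tolist())
for n in("scene","top"):
    d=robot.get_image(n); np.savez(f"{n}0.npz",**d)
    cv2.imwrite(f"pics/{n}0.png",d["color"][:,:,::-1]); print(n,d["intrinsics"].tolist(),d["R"].round(3).tolist(),d["t"])
E
```

```text
time_s 0.0
joint_positions [1.4517, 0.0408, 0.0838, -0.0005, -1.6155, -0.3337]
dq [0.0003, 0.0002, 0.001, -0.0008, -0.0003, -0.0007]
effort [-0.0003, -36.8208, 34.7417, 6.9328, -0.0054, -0.0]
position [0.2623, 0.5393, 0.2473]
eef_rot [[-0.0007, 0.8992, -0.4374], [-0.0017, -0.4374, -0.8992], [-1.0, 0.0001, 0.0018]]
contact_force [-0.0325, -0.5184, -0.8065]
torque [0.0131, -0.0253, -0.0205]
finger_gap 0.0855
scene [[498.82496150246124, 0.0, 323.41494377646296], [0.0, 498.82496150246124, 241.75681165142336], [0.0, 0.0, 1.0]] [[0.545, -0.839, -0.007], [-0.351, -0.22, -0.91], [0.762, 0.498, -0.414]] [-0.54352016  0.2371385   0.47454787]
top [[573.9396262043948, 0.0, 317.4817229817547], [0.0, 573.9396262043948, 239.4773951616795], [0.0, 0.0, 1.0]] [[0.02, -1.0, -0.019], [-0.984, -0.016, -0.18], [0.18, 0.022, -0.983]] [-0.20488743  0.65378026  0.80459595]
```

View pics/scene0.png

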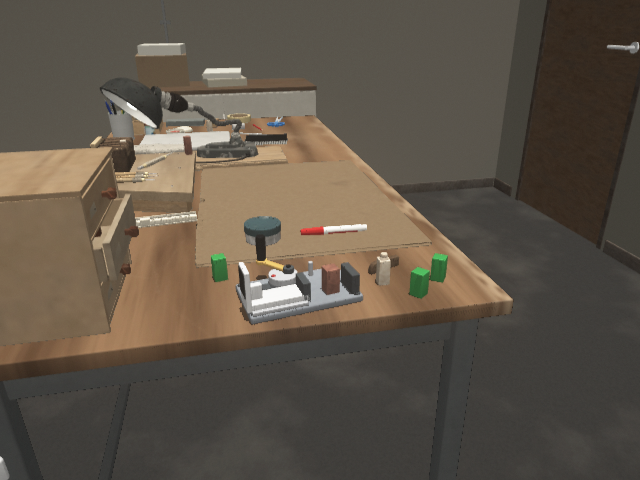

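View pics/top0.png

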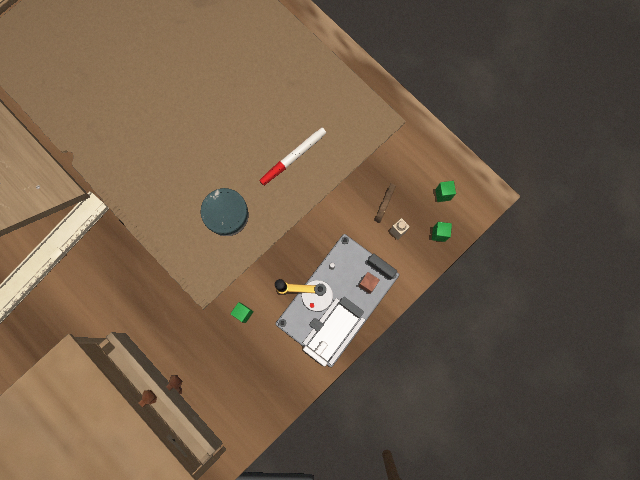

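The scene view shows the fixture at about (300,290), with the black post at (262,247) and the red stone at (331,278). In the top view the post is at (280,286), the cam's red dot at (312,305), the stone at (369,283) and the push plate at about (318,350). The green blocks are look-alikes. I'll enlarge both views.

Run:
```python
import cv2,numpy as np
t=np.load("top0.npz")["color"][:,:,::-1];s=np.load("scene0.npz")["color"][:,:,::-1]
cv2.imwrite("pics/topc.png",cv2.resize(t[220:380,250:430],None,fx=4,fy=4,interpolation=2)[:600])
cv2.imwrite("pics/scc.png",cv2.resize(s[210:330,220:380],None,fx=5,fy=5,interpolation=2))
```

```text
(no output)
```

View pics/topc.png

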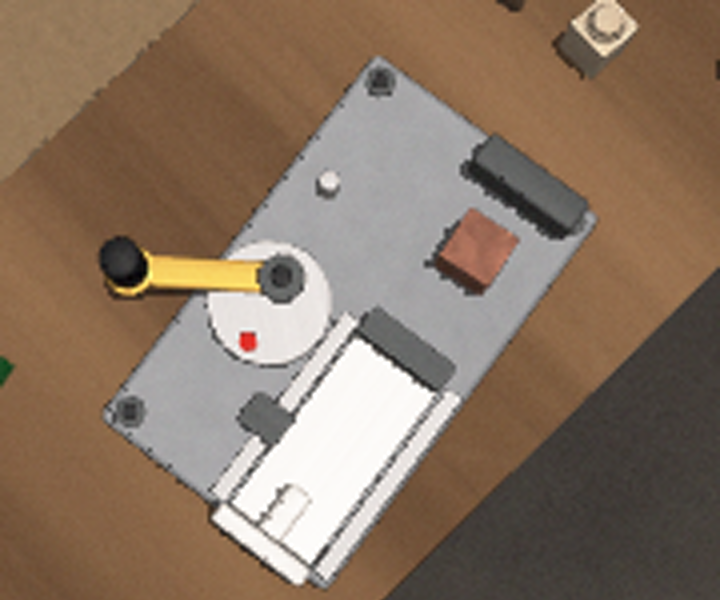

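View pics/scc.png

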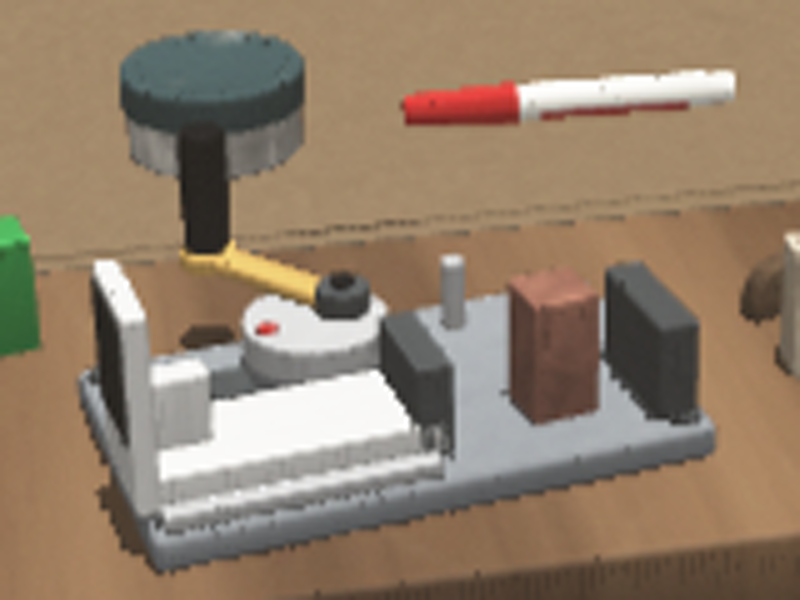

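```bash
cat > h.py <<'E'
import numpy as np,cv2
def ray(d,u,v,z):
    K,R,t=d["intrinsics"],d["R"],d["t"]; c=-R.T@t
    r=R.T@np.linalg.solve(K,[u,v,1.]); return c+r*(z-c[2])/r[2]
def proj(d,X):
    p=d["intrinsics"]@(d["R"]@np.array(X)+d["t"]); return p[:2]/p[2]
E
python3 - <<'E'
from h import *
T=dict(np.load("top0.npz"));S=dict(np.load("scene0.npz"))
c=lambda u,v:(250+u/4,220+v/4)
pts={'bl':(107,415,.012,-84,80),'fl':(378,57,.012,96,80),'fr':(597,220,.012,96,-30),'pin':(327,177,.037,40,62),'hub':(284,272,.052,0,54)}
W={k:ray(T,*c(a,b),z) for k,(a,b,z,_,_) in pts.items()}
for k in W: print(k,W[k].round(4))
ks=['bl','fl','fr']; A=[];B=[]
P=np.array([pts[k][3:] for k in ks])/1e3;Q=np.array([W[k][:2] for k in ks])
pc,qc=P.mean(0),Q.mean(0);H=(P-pc).T@(Q-qc);U,_,V=np.linalg.svd(H);R=V.T@np.diag([1,np.linalg.det(V.T@U.T)])@U.T
o=qc-R@pc; print("fix",o,np.degrees(np.arctan2(R[1,0],R[0,0])),[(R@p+o-q).round(4) for p,q in zip(P,Q)])
np.savez("fix.npz",R=R,o=o)
F=lambda w:R.T@(w[:2]-o)
print('pin',F(W['pin']),'hub',F(W['hub']))
post=ray(T,*c(122,255),.080);print('post',post,F(post))
dot=ray(T,*c(248,341),.039);print('dot',F(dot))
for n,u,v in[('plate rear top L',211,517),('plate rear top R',298,583)]:
    w=ray(T,*c(u,v),.080);print(n,w,F(w))
for n,u,v,z in[('stone',483,240,.054),('jaw front L',368,308,.045),('jaw front R',455,368,.045)]:
    w=ray(T,*c(u,v),z);print(n,w,F(w))
for n,u,v,z in [('tin',224,210,.035),('green',241,312,.03),('seal',401,226,.05),('wedge',385,203,.02),('markR',263,182,.005),('chest corner',222,452,.05),('handle',176,382,.05)]:
    w=ray(T,u,v,z);print(n,w.round(3),F(w).round(3))
# scene check
for n,X in [('post',(0,0)),]: print(proj(S,post), 'expect',220+204/5,210+130/5)
D=T['depth']
for u,v in[(200,440),(222,452),(210,445),(176,382),(148,397),(130,345),(90,345),(225,400)]: 
    z=D[v,u];x=T['R'].T@(np.linalg.solve(T['intrinsics'],[u,v,1])*z-T['t']);print((u,v),x.round(3),F(x).round(3))
E
```

```text
bl [ 0.5325 -0.1318  0.012 ]
fl [ 0.6748 -0.2346  0.012 ]
fr [ 0.6114 -0.3207  0.012 ]
pin [ 0.623  -0.2151  0.037 ]
hub [ 0.585  -0.1996  0.052 ]
fix [ 0.55163789 -0.24300772] -35.94670376885623 [array([-0.0019,  0.0029]), array([0.0015, 0.0001]), array([ 0.0003, -0.0029])]
pin [0.0414386  0.06449756] hub [0.00157518 0.0547328 ]
post [ 0.58742473 -0.14147639  0.08      ] [-0.03063047  0.10320408]
dot [-0.02638409  0.0508074 ]
plate rear top L [ 0.49523945 -0.17586835  0.08      ] [-0.0850711   0.02124587]
plate rear top R [ 0.47308621 -0.20699445  0.08      ] [-0.08473352 -0.01695736]
stone [ 0.59807417 -0.2733523   0.054     ] [0.05540637 0.00269374]
jaw front L [ 0.57281415 -0.23116612  0.045     ] [0.01019212 0.02201768]
jaw front R [ 0.55113558 -0.26375413  0.045     ] [ 0.01177217 -0.01709041]
tin [ 0.706 -0.046  0.035] [0.009 0.25 ]
green [ 0.548 -0.078  0.03 ] [-0.099  0.131]
seal [ 0.682 -0.319  0.05 ] [0.15  0.015]
wedge [ 0.725 -0.298  0.02 ] [0.172 0.057]
markR [ 0.761 -0.101  0.005] [0.086 0.237]
chest corner [ 0.349 -0.063  0.05 ] [-0.27   0.027]
handle [0.444 0.009 0.05 ] [-0.235  0.141]
[259.10045742 235.35676804] expect 260.8 236.0
(200, 440) [ 0.379 -0.049  0.136] [-0.254  0.055]
(222, 452) [ 0.346 -0.06   0.032] [-0.274  0.027]
(210, 445) [ 0.372 -0.062  0.133] [-0.252  0.041]
(176, 382) [ 0.449 -0.008  0.115] [-0.221  0.13 ]
(148, 397) [0.435 0.009 0.18 ] [-0.242  0.135]
(130, 345) [0.496 0.062 0.104] [-0.224  0.214]
(90, 345) [0.496 0.092 0.166] [-0.242  0.239]
(225, 400) [ 0.416 -0.055 -0.   ] [-0.22   0.072]
```

Run:
```python
from h import *
from rig import robot
print(robot.tips_ahead)
for n in("top","scene"):
    d=dict(np.load(n+"0.npz"));D=d['depth'];v,u=np.mgrid[:480,:640];m=D>0
    p=np.linalg.inv(d['intrinsics'])@np.stack([u[m]*D[m],v[m]*D[m],D[m]])
    X=(d['R'].T@(p-d['t'][:,None])).T
    print(n)
    for y in np.arange(.6,-.4,-.1):
        r=[]
        for x in np.arange(.1,.9,.1):
            k=(X[:,0]>x)&(X[:,0]<x+.1)&(X[:,1]<y)&(X[:,1]>y-.1)
            r.append("%.2f"%X[k,2].max() if k.sum()>3 else " -- ")
        print("y<%.1f"%y,r)
```

```text
0.017
top
y<0.6 [' -- ', ' -- ', ' -- ', ' -- ', ' -- ', ' -- ', ' -- ', ' -- ']
y<0.5 [' -- ', ' -- ', ' -- ', ' -- ', ' -- ', ' -- ', ' -- ', ' -- ']
y<0.4 [' -- ', ' -- ', ' -- ', '0.00', '0.01', '0.01', '0.06', '0.06']
y<0.3 [' -- ', ' -- ', ' -- ', '0.01', '0.02', '0.07', '0.07', '0.07']
y<0.2 [' -- ', ' -- ', '0.22', '0.22', '0.22', '0.02', '0.06', '0.01']
y<0.1 ['-0.63', ' -- ', '0.22', '0.22', '0.22', '0.01', '0.01', '0.01']
y<0.0 ['-0.63', '-0.73', '0.22', '0.22', '0.05', '0.05', '0.05', '0.01']
y<-0.1 ['-0.63', '-0.73', '0.01', '0.08', '0.09', '0.02', '0.03', '0.03']
y<-0.2 ['-0.73', '-0.73', '-0.73', '0.08', '0.06', '0.06', '0.02', '0.02']
y<-0.3 ['-0.53', '-0.55', '-0.73', '-0.73', '0.01', '0.06', '0.04', '0.01']
scene
y<0.6 [' -- ', ' -- ', ' -- ', '-0.73', '-0.73', '-0.60', '0.14', '0.26']
y<0.5 [' -- ', ' -- ', ' -- ', '-0.73', '-0.60', '0.13', '0.14', '0.23']
y<0.4 [' -- ', ' -- ', ' -- ', '-0.60', '-0.60', '0.07', '0.12', '0.06']
y<0.3 [' -- ', ' -- ', '0.21', '0.21', '-0.73', '0.06', '0.07', '0.06']
y<0.2 [' -- ', ' -- ', '0.21', '0.21', '0.21', '0.02', '0.06', '0.01']
y<0.1 [' -- ', '0.21', '0.21', '0.21', '0.21', '0.01', '0.01', '0.01']
y<0.0 [' -- ', '0.21', '0.21', '0.21', '0.04', '0.04', '0.04', '0.01']
y<-0.1 ['-0.00', ' -- ', '0.00', '0.08', '0.08', '0.01', '0.02', '0.02']
y<-0.2 [' -- ', ' -- ', ' -- ', '0.08', '0.06', '0.05', '0.02', '0.02']
y<-0.3 [' -- ', ' -- ', ' -- ', ' -- ', '0.01', '0.06', '0.04', '0.01']
```

arm_command([
  [[-0.2,0,0,0,-1],[-0.38,0,0,0,-1],[-0.38,0.19,0.08,0,-1],[-0.38,0.38,0.16,0,-1],[-0.38,0.57,0.24,0,-1],[-0.38,0.76,0.32,0,-1],[-0.38,0.95,0.4,0,-1],[-0.38,0.95,0.4,0,-1]],
], newtons=40)

```text
time_s: 1.1
position: [0.4683, 0.3038, 0.3621]
eef_rot: [[-0.0, 0.897, -0.442], [-0.001, -0.442, -0.897], [-1.0, 0.0, 0.001]]
contact_force: [0.0, -0.1, 0.0]
finger_gap: 0.0002
```

arm_command([
  [[0,0.12,0.16,-0.04,-1],[0,0.24,0.32,-0.08,-1],[0,0.36,0.48,-0.13,-1],[0,0.48,0.64,-0.13,-1],[0,0.6,0.8,-0.13,-1],[0,0.72,0.96,-0.13,-1],[0,0.72,0.96,-0.13,-1]],
])

```text
time_s: 1.98
position: [0.5346, -0.0492, 0.3616]
eef_rot: [[-0.001, 0.999, -0.049], [-0.001, -0.049, -0.999], [-1.0, -0.001, 0.001]]
contact_force: [0.6, 1.3, 0.5]
finger_gap: -0.0001
```

```bash
cat > go.py <<'E'
from h import *
from rig import robot
def to(x,y,z,head=None):
    s=robot.sense();R=np.array(s["eef_rot"]);p=np.array(s["position"])
    cur=np.degrees(np.arctan2(R[1,1],R[0,1]))
    d=R.T@(np.array([x,y,z])-p)/.3
    print("t",round(s["time_s"],2),"pos",p.round(4),"head",cur.round(1),"F",np.round(s["contact_force"],1),"q",np.round(s["joint_positions"],2))
    print("move",d.round(3),"turn",None if head is None else round((cur-head)/180,3))
E
python3 -c "
from go import *
to(.5524,-.1397,.065,-3)"
```

```text
t 1.98 pos [ 0.5346 -0.0492  0.3616] head -2.8 F [0.6 1.3 0.5] q [ 0.28 -0.08  0.17  0.   -1.83  1.24]
move [0.989 0.075 0.298] turn 0.001
```

arm_command([
  [[0,0.07,0.15,0,-1],[0,0.07,0.3,0,-1],[0.2,0.07,0.3,0,-1],[0.4,0.07,0.3,0,-1],[0.6,0.07,0.3,0,-1],[0.75,0.07,0.3,0,-1],[0.75,0.07,0.3,0,-1]],
])

```text
time_s: 2.85
position: [0.5494, -0.1359, 0.1332]
eef_rot: [[-0.008, 0.999, -0.043], [0.0, -0.043, -0.999], [-1.0, -0.008, -0.0]]
contact_force: [0.5, 0.3, 0.4]
finger_gap: -0.0
```

Run:
```python
from go import *
for n in("scene","top"):
    d=robot.get_image(n); np.savez(f"{n}1.npz",**d); cv2.imwrite(f"pics/{n}1.png",d["color"][:,:,::-1])
a=cv2.imread("pics/scene1.png")[180:330,200:400];b=cv2.imread("pics/top1.png")[200:350,220:420]
cv2.imwrite("pics/both1.png",np.hstack([cv2.resize(a,(400,300)),cv2.resize(b,(400,300))]))
to(.5524,-.1397,.065,-3)
```

```text
t 2.95 pos [ 0.5523 -0.1369  0.1393] head -2.5 F [0.5 0.2 1.3] q [ 0.11 -0.03 -0.18  0.   -1.41  1.42]
move [0.248 0.    0.009] turn 0.003
```

View pics/both1.png

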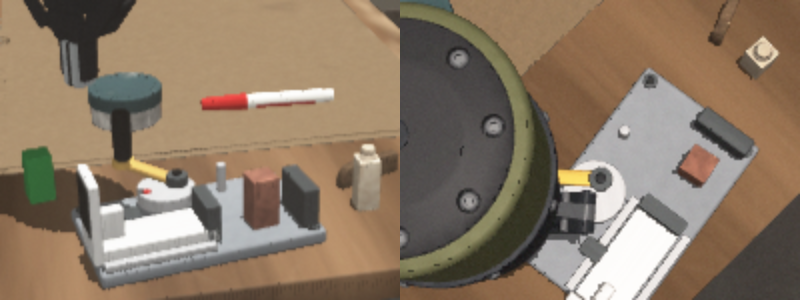

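The left half (scene view) shows the fingers at (80,70), up and to the left of the post at (122,130) and clear of it. In the top view the arm hides the post. I'll descend beside it.

arm_command([
  [[0.12,0,0.01,0,-1],[0.245,0,0.01,0,-1],[0.245,0,0.01,0,-1]],
])

```text
time_s: 3.32
position: [0.551, -0.14, 0.0637]
eef_rot: [[-0.002, 0.999, -0.044], [-0.0, -0.044, -0.999], [-1.0, -0.002, 0.0]]
contact_force: [0.1, -0.4, 0.6]
finger_gap: 0.0
```

Run:
```python
from go import *
d=robot.get_image("scene")
cv2.imwrite("pics/s2.png",cv2.resize(d["color"][180:330,220:380,::-1],None,fx=5,fy=5)[:600])
to(.5874-.019,-.1405,.065,-3)
s=robot.sense();p=np.array(s["position"]);print(proj(d,p-[0,0,.017]), proj(d,[.5874,-.1415,.06]))
```

```text
t 3.38 pos [ 0.5523 -0.1404  0.066 ] head -2.5 F [ 0.  -0.2  0.9] q [ 0.1   0.01 -0.28  0.   -1.28  1.42]
move [ 0.003  0.054 -0.002] turn 0.003
[245.73310646 260.21876406] [259.82983536 246.41319514]
```

View pics/s2.png

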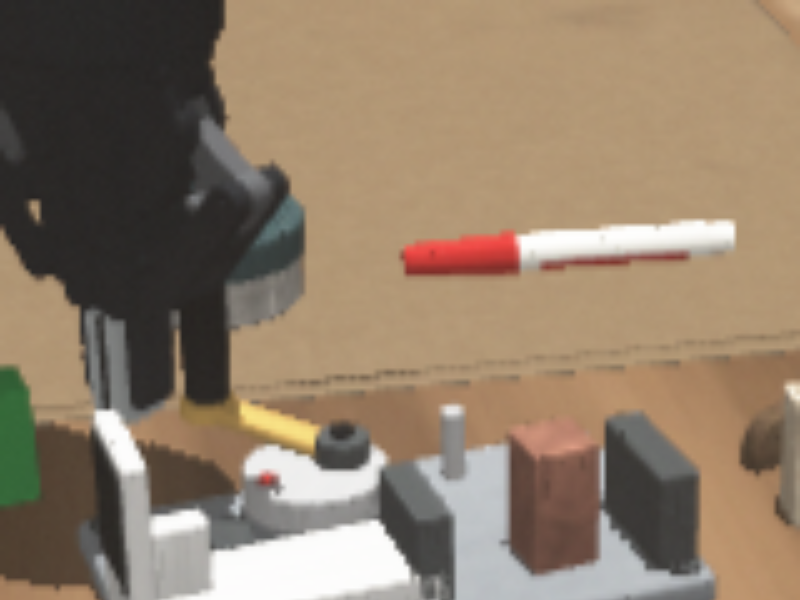

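```bash
cat > arc.py <<'E'
from go import *
f=np.load("fix.npz");RF=f["R"];o=f["o"]+RF@[.0008,.0008]
piv=o+RF@[0,.054]
def arc(phis,off=.019,z=.066):
    s=robot.sense();R=np.array(s["eef_rot"]);p=np.array(s["position"]);cur=np.degrees(np.arctan2(R[1,1],R[0,1]))
    print("t",s["time_s"],p.round(4),cur.round(1),"F",np.round(s["contact_force"],1))
    fp=RF.T@(p[:2]-piv); print("fixture rel pivot",fp*1e3)
    for ph in phis:
        a=np.radians(ph);u=np.array([np.cos(a),np.sin(a)]);t=np.array([np.sin(a),-np.cos(a)])
        w=piv+RF@(.058*u-off*t);d=R.T@(np.array([*w,z])-p)/.3
        h=ph-90-35.95
        print(ph,d.round(3),round((cur-h)/180,3))
E
python3 -c "
from arc import *
print(piv,RF.T@(np.array([.5874,-.1415])-piv))
arc([124,118,110,102,94,86,78,70,62])"
```

```text
[ 0.58445492 -0.19911327] [-0.03143663  0.04837045]
t 3.375 [ 0.5523 -0.1404  0.066 ] -2.5 F [ 0.  -0.2  0.9]
fixture rel pivot [-60.52693348  28.68649324]
124 [ 0.     0.05  -0.002] -0.003
118 [ 0.     0.071 -0.007] 0.03
110 [ 0.     0.099 -0.012] 0.075
102 [ 0.     0.127 -0.012] 0.119
94 [ 0.     0.156 -0.009] 0.164
86 [ 0.     0.183 -0.001] 0.208
78 [0.    0.209 0.01 ] 0.252
70 [0.    0.233 0.025] 0.297
62 [0.    0.255 0.043] 0.341
```

arm_command([
  [[0,0.05,-0.002,0,-1],[0,0.071,-0.007,0.03,-1],[0,0.099,-0.012,0.075,-1],[0,0.127,-0.012,0.119,-1],[0,0.156,-0.009,0.164,-1],[0,0.183,-0.001,0.208,-1],[0,0.209,0.01,0.252,-1],[0,0.209,0.01,0.252,-1]],
])

```text
time_s: 4.38
position: [0.6158, -0.1461, 0.0676]
eef_rot: [[0.005, 0.672, -0.741], [-0.001, -0.741, -0.672], [-1.0, 0.004, -0.003]]
contact_force: [0.4, 0.9, 0.3]
finger_gap: -0.0003
```

Run:
```python
from arc import *
d=robot.get_image("scene")
cv2.imwrite("pics/s3.png",cv2.resize(d["color"][180:330,220:380,::-1],None,fx=5,fy=5)[:600])
arc([72,66,60,54,48,42,36,32,30,28,26,24,22])
```

```text
t 4.425 [ 0.6156 -0.1462  0.067 ] -47.7 F [-0.2 -0.5  0.5]
fixture rel pivot [-5.90880856 61.12885333]
72 [ 0.003  0.019 -0.004] 0.035
66 [ 0.004  0.04  -0.007] 0.068
60 [ 0.004  0.061 -0.008] 0.101
54 [ 0.004  0.082 -0.007] 0.135
48 [ 0.004  0.103 -0.003] 0.168
42 [0.004 0.124 0.002] 0.201
36 [0.004 0.144 0.01 ] 0.235
32 [0.004 0.157 0.016] 0.257
30 [0.004 0.163 0.019] 0.268
28 [0.004 0.169 0.023] 0.279
26 [0.004 0.175 0.027] 0.29
24 [0.004 0.181 0.031] 0.301
22 [0.004 0.186 0.035] 0.312
```

View pics/s3.png

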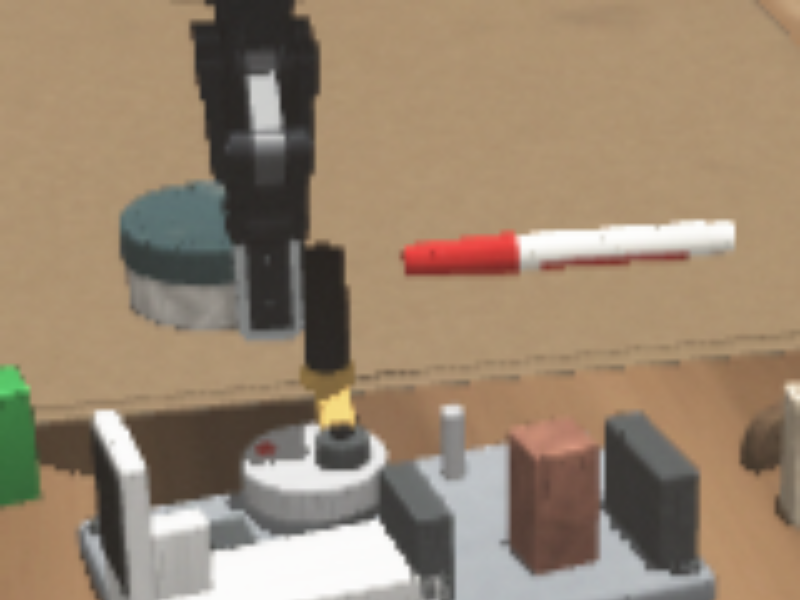

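The post has turned to (325,310), with the fingers behind it at (270,290). I'll keep going round.

arm_command([
  [[0.003,0.019,-0.004,0.035,-1],[0.003,0.04,-0.007,0.068,-1],[0.003,0.061,-0.008,0.101,-1],[0.003,0.082,-0.007,0.135,-1],[0.003,0.103,-0.003,0.168,-1],[0.003,0.124,0.002,0.201,-1],[0.003,0.144,0.01,0.235,-1],[0.003,0.157,0.016,0.257,-1]],
])

```text
time_s: 5.42
position: [0.6437, -0.1832, 0.0655]
eef_rot: [[0.005, -0.071, -0.997], [0.001, -0.997, 0.071], [-1.0, -0.001, -0.005]]
contact_force: [0.6, 5.9, 3.2]
finger_gap: -0.0001
```

Run:
```python
from arc import *
arc([32,30,28,26,24,22,20])
```

```text
t 5.425 [ 0.6437 -0.1832  0.0655] -94.1 F [0.6 5.9 3.2]
fixture rel pivot [38.63032493 47.66373936]
32 [-0.002  0.003  0.   ] -0.001
30 [-0.002  0.01  -0.002] 0.01
28 [-0.002  0.017 -0.004] 0.021
26 [-0.002  0.024 -0.006] 0.033
24 [-0.002  0.031 -0.007] 0.044
22 [-0.002  0.038 -0.008] 0.055
20 [-0.002  0.045 -0.009] 0.066
```

arm_command([
  [[0,0.01,-0.002,0.01,-1],[0,0.017,-0.004,0.021,-1],[0,0.024,-0.006,0.033,-1],[0,0.031,-0.007,0.044,-1],[0,0.031,-0.007,0.044,-1]],
])

```text
time_s: 6.05
position: [0.6453, -0.1908, 0.0656]
eef_rot: [[0.005, -0.205, -0.979], [0.003, -0.979, 0.205], [-1.0, -0.004, -0.005]]
contact_force: [0.6, 11.4, 3.6]
finger_gap: 0.0003
```

Run:
```python
from arc import *
d=robot.get_image("scene")
cv2.imwrite("pics/s4.png",cv2.resize(d["color"][180:330,220:380,::-1],None,fx=5,fy=5)[:600])
arc([24,22,20,18])
```

```text
t 6.1 [ 0.6453 -0.1908  0.0655] -101.8 F [ 0.3 10.9  3.7]
fixture rel pivot [44.38737156 42.40969132]
24 [-0.002  0.006 -0.001] 0.001
22 [-0.002  0.012 -0.003] 0.012
20 [-0.002  0.019 -0.005] 0.023
18 [-0.002  0.026 -0.006] 0.034
```

View pics/s4.png

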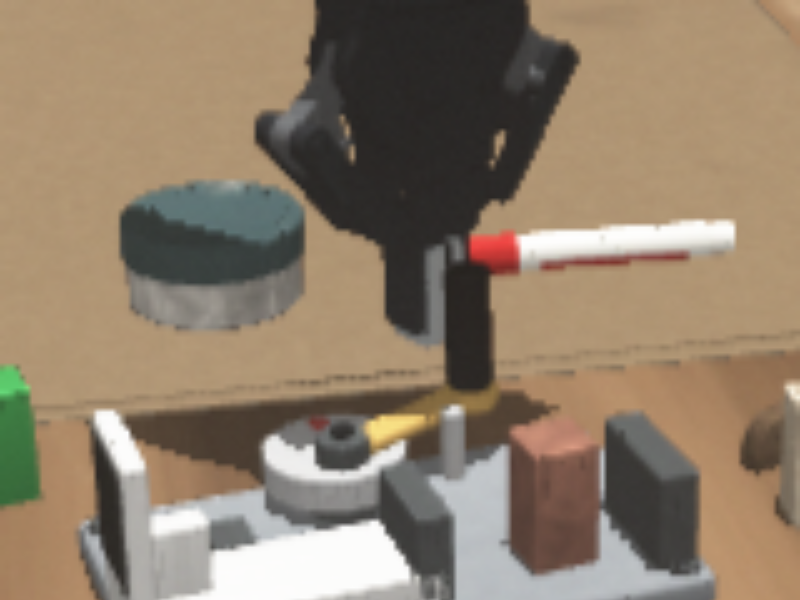

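The lever now lies just behind the pin at (453,440), and the force has risen to 11 N. I'll press a few mm more to confirm the stop.

arm_command([
  [[0,0.007,-0.002,0.006,-1],[0,0.014,-0.003,0.012,-1],[0,0.014,-0.003,0.012,-1]],
])

```text
time_s: 6.48
position: [0.6457, -0.1914, 0.0655]
eef_rot: [[0.006, -0.239, -0.971], [0.008, -0.971, 0.24], [-1.0, -0.009, -0.004]]
contact_force: [-0.9, 25.6, 7.1]
finger_gap: 0.0001
```

Run:
```python
from arc import *
arc([24,22,20,18])
```

```text
t 6.475 [ 0.6457 -0.1914  0.0655] -103.9 F [-0.9 25.6  7.1]
fixture rel pivot [45.0713035  42.25795353]
24 [-0.002  0.004  0.001] -0.011
22 [-0.002  0.011 -0.001] 0.001
20 [-0.002  0.018 -0.003] 0.012
18 [-0.002  0.025 -0.005] 0.023
```

arm_command([
  [[0,-0.06,0,0,-1],[0,-0.12,0,0,-1],[-0.2,-0.12,0,0,-1],[-0.4,-0.12,0,0,-1],[-0.4,-0.12,0,0,-1]],
])

```text
time_s: 7.1
position: [0.6546, -0.1639, 0.191]
eef_rot: [[0.012, -0.245, -0.969], [-0.003, -0.969, 0.245], [-1.0, -0.0, -0.012]]
contact_force: [0.7, -0.3, -0.7]
finger_gap: -0.0001
```

Run:
```python
from arc import *
w=f["o"]+RF@[-.117,.0015];print(w)
to(*w,.19,-36)
```

```text
[ 0.45779952 -0.17311058]
t 7.1 pos [ 0.6546 -0.1639  0.191 ] head -104.2 F [ 0.7 -0.3 -0.7] q [ 0.05  0.23  0.19  0.   -1.52 -0.3 ]
move [-0.004  0.191  0.629] turn -0.379
```

arm_command([
  [[0,0.03,0.1,-0.05,-1],[0,0.06,0.2,-0.1,-1],[0,0.09,0.3,-0.155,-1],[0,0.12,0.4,-0.21,-1],[0,0.15,0.5,-0.265,-1],[0,0.19,0.63,-0.32,-1],[0,0.19,0.63,-0.379,-1],[0,0.19,0.63,-0.379,-1]],
])

```text
time_s: 8.1
position: [0.4547, -0.172, 0.183]
eef_rot: [[0.001, 0.808, -0.589], [-0.0, -0.589, -0.808], [-1.0, 0.001, -0.0]]
contact_force: [-0.2, -0.2, 1.3]
finger_gap: 0.0
```

Run:
```python
from arc import *
for n in("scene","top"):
    d=robot.get_image(n); np.savez(f"{n}5.npz",**d); cv2.imwrite(f"pics/{n}5.png",d["color"][:,:,::-1])
a=cv2.imread("pics/scene5.png")[180:330,200:400];b=cv2.imread("pics/top5.png")[220:370,230:430]
cv2.imwrite("pics/both5.png",np.hstack([cv2.resize(a,(400,300)),cv2.resize(b,(400,300))]))
w=f["o"]+RF@[-.117,.0015]
to(*w,.067,-36)
```

```text
t 8.2 pos [ 0.4551 -0.1719  0.1827] head -36.2 F [ 0.2  0.8 -0.4] q [ 0.05 -0.27 -0.32  0.   -1.52  0.88]
move [ 0.386  0.01  -0.002] turn -0.001
```

View pics/both5.png

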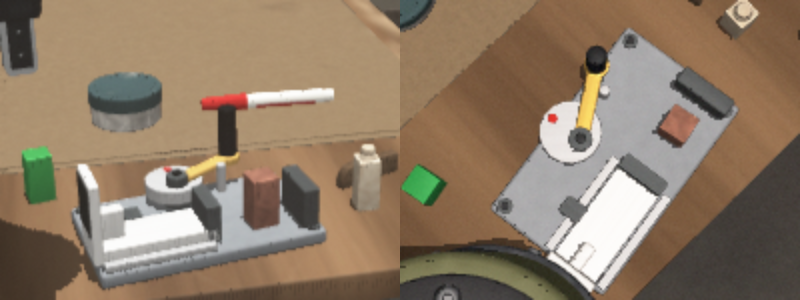

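The lever rests against the pin (right half, (602,90)) and the slide has not moved. I'll descend behind the push plate.

arm_command([
  [[0.15,0.005,0,0,-1],[0.3,0.005,0,0,-1],[0.383,0.005,0,0,-1],[0.383,0.005,0,0,-1]],
])

```text
time_s: 8.7
position: [0.4549, -0.1727, 0.0657]
eef_rot: [[-0.005, 0.807, -0.59], [-0.0, -0.59, -0.807], [-1.0, -0.004, 0.003]]
contact_force: [-0.6, -0.1, 0.5]
finger_gap: -0.0
```

Run:
```python
from arc import *
T=dict(np.load("top5.npz"))
w=ray(T,328,248.5,.08);r=RF.T@(w[:2]-piv);print("post",r,np.degrees(np.arctan2(r[1],r[0])))
d=robot.get_image("scene")
cv2.imwrite("pics/s6.png",cv2.resize(d["color"][180:330,220:380,::-1],None,fx=5,fy=5)[:600])
s=robot.sense();p=np.array(s["position"]);print("fixture",RF.T@(p[:2]-o),s["contact_force"],proj(d,p-[0,0,.017]))
to(*(f["o"]+RF@[-.06,.0015]),.067,-36)
```

```text
post [0.05096756 0.02454769] 25.71702723466135
fixture [-0.11931643 -0.00022751] [-0.2999543  -0.27073554  0.76712744] [218.41357477 289.98720659]
t 8.75 pos [ 0.456  -0.173   0.0678] head -36.1 F [-0.3 -0.3  0.8] q [ 0.05 -0.21 -0.48  0.   -1.3   0.89]
move [ 0.002  0.195 -0.004] turn -0.001
```

View pics/s6.png

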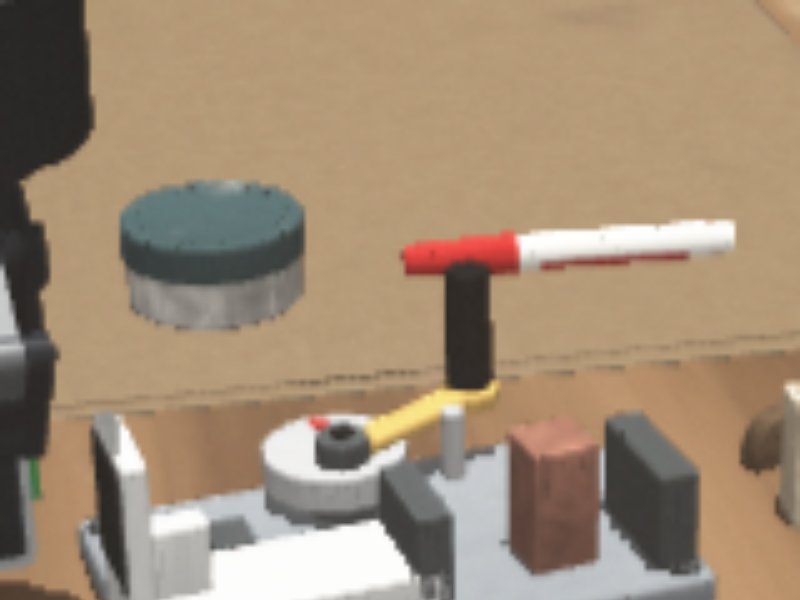

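The lever measures 25.7°, so it is at the stop. The fingertips are at the left edge (10,520), about 20 mm behind the pad at (105,480). I'll push forward.

arm_command([
  [[0,0.03,-0.001,0,-1],[0,0.05,-0.002,0,-1],[0,0.065,-0.003,0,-1],[0,0.08,-0.004,0,-1],[0,0.095,-0.004,0,-1],[0,0.11,-0.004,0,-1],[0,0.125,-0.004,0,-1],[0,0.14,-0.004,0,-1]],
])

```text
time_s: 9.75
position: [0.491, -0.1967, 0.0681]
eef_rot: [[-0.0, 0.809, -0.588], [-0.0, -0.588, -0.809], [-1.0, 0.0, 0.0]]
contact_force: [-1.6, 1.3, 1.3]
finger_gap: -0.0003
```

Run:
```python
from arc import *
d=robot.get_image("scene")
cv2.imwrite("pics/s7.png",cv2.resize(d["color"][180:330,220:380,::-1],None,fx=5,fy=5)[:600])
s=robot.sense();p=np.array(s["position"]);print("fixture",RF.T@(p[:2]-o),s["contact_force"])
```

```text
fixture [-0.07668278  0.00110033] [-0.50359616 -0.05131385  0.55039157]
```

View pics/s7.png

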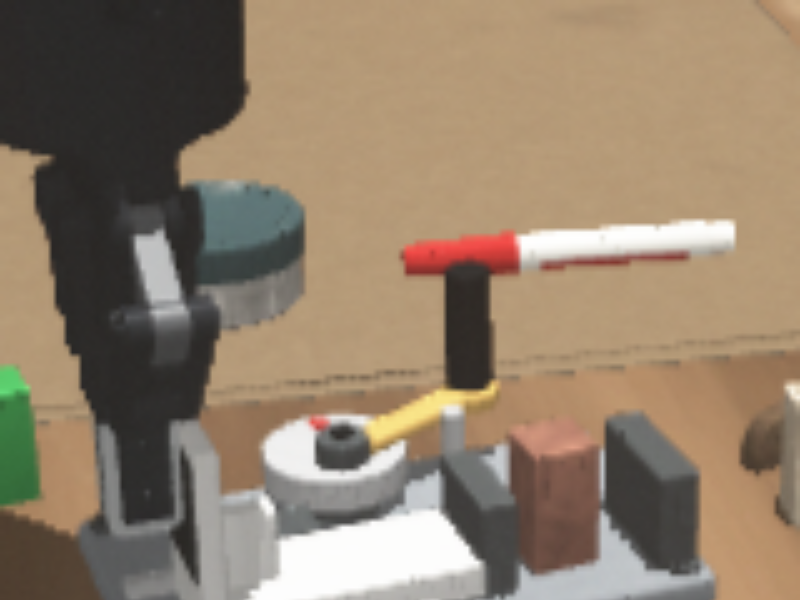

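The slide has come forward: the jaw at (480,520) is close to the stone at (555,500), the cam has not moved, and the tin is untouched. I'll go on slowly.

arm_command([
  [[0,0.007,0,0,-1],[0,0.014,0,0,-1],[0,0.021,0,0,-1],[0,0.028,0,0,-1],[0,0.035,0,0,-1],[0,0.042,0,0,-1],[0,0.042,0,0,-1]],
])

```text
time_s: 10.68
position: [0.5012, -0.2041, 0.068]
eef_rot: [[0.0, 0.809, -0.588], [-0.0, -0.588, -0.809], [-1.0, 0.0, 0.0]]
contact_force: [-1.0, -0.0, -0.9]
finger_gap: -0.0003
```

Run:
```python
from arc import *
d=robot.get_image("scene")
cv2.imwrite("pics/s8.png",cv2.resize(d["color"][180:330,220:380,::-1],None,fx=5,fy=5)[:600])
s=robot.sense();p=np.array(s["position"]);print("fixture",RF.T@(p[:2]-o),s["contact_force"])
```

```text
fixture [-0.06449725  0.00109924] [-0.47418836  0.58803446 -0.38204264]
```

View pics/s8.png

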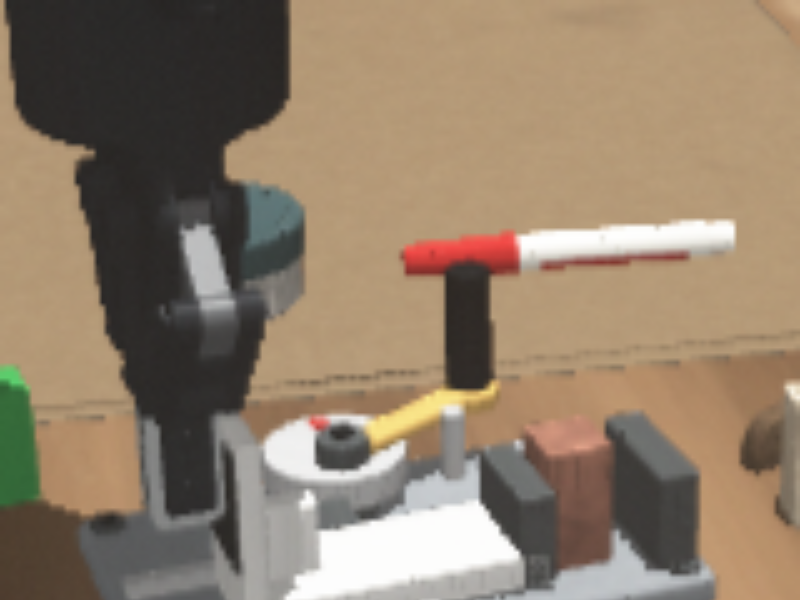

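The jaw is on the stone and a small gap to the fence remains. I'll creep on until the force rises.

arm_command([
  [[0,0.006,0,0,-1],[0,0.012,0,0,-1],[0,0.018,0,0,-1],[0,0.018,0,0,-1]],
])

```text
time_s: 11.22
position: [0.5056, -0.2073, 0.068]
eef_rot: [[0.0, 0.809, -0.588], [-0.0, -0.588, -0.809], [-1.0, 0.0, 0.0]]
contact_force: [-1.1, 1.3, 0.5]
finger_gap: -0.0002
```

Run:
```python
from arc import *
d=robot.get_image("scene")
cv2.imwrite("pics/s9.png",cv2.resize(d["color"][180:330,220:380,::-1],None,fx=5,fy=5)[:600])
s=robot.sense();p=np.array(s["position"]);print("fixture",RF.T@(p[:2]-o),s["contact_force"])
```

```text
fixture [-0.05911305  0.0010977 ] [-0.88202548 -0.10764373 -1.28681997]
```

View pics/s9.png

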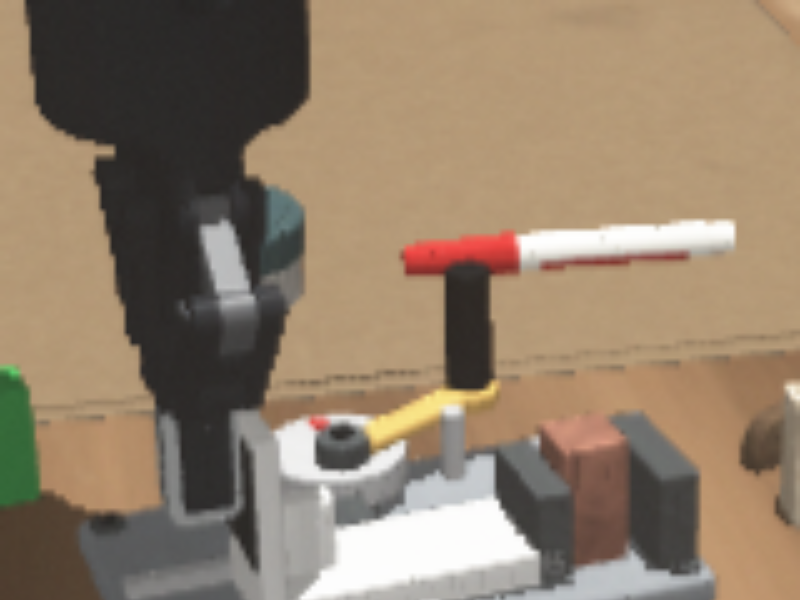

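Nearly there, with no rise in force yet. I'll keep creeping.

arm_command([
  [[0,0.004,0,0,-1],[0,0.008,0,0,-1],[0,0.01,0,0,-1],[0,0.01,0,0,-1]],
])

```text
time_s: 11.78
position: [0.5078, -0.2089, 0.068]
eef_rot: [[0.0, 0.809, -0.588], [-0.0, -0.588, -0.809], [-1.0, 0.0, 0.0]]
contact_force: [-0.6, 0.3, -0.7]
finger_gap: -0.0002
```

Run:
```python
from arc import *
s=robot.sense();p=np.array(s["position"]);print("fixture",RF.T@(p[:2]-o),s["contact_force"])
```

```text
fixture [-0.0562496   0.00107097] [-0.56383139  0.30033971 -0.74592023]
```

arm_command([
  [[0,0.003,0,0,-1],[0,0.006,0,0,-1],[0,0.006,0,0,-1]],
])

```text
time_s: 12.15
position: [0.5093, -0.21, 0.068]
eef_rot: [[0.0, 0.809, -0.588], [-0.0, -0.588, -0.809], [-1.0, 0.0, 0.0]]
contact_force: [-0.9, 1.3, 0.2]
finger_gap: 0.0001
```

Run:
```python
from arc import *
d=robot.get_image("scene")
cv2.imwrite("pics/s10.png",cv2.resize(d["color"][240:330,260:380,::-1],None,fx=6,fy=6)[:600])
s=robot.sense();p=np.array(s["position"]);print("fixture",RF.T@(p[:2]-o),s["contact_force"])
```

```text
fixture [-0.05442191  0.00108489] [-1.02483908  1.29732757 -0.56444463]
```

View pics/s10.png

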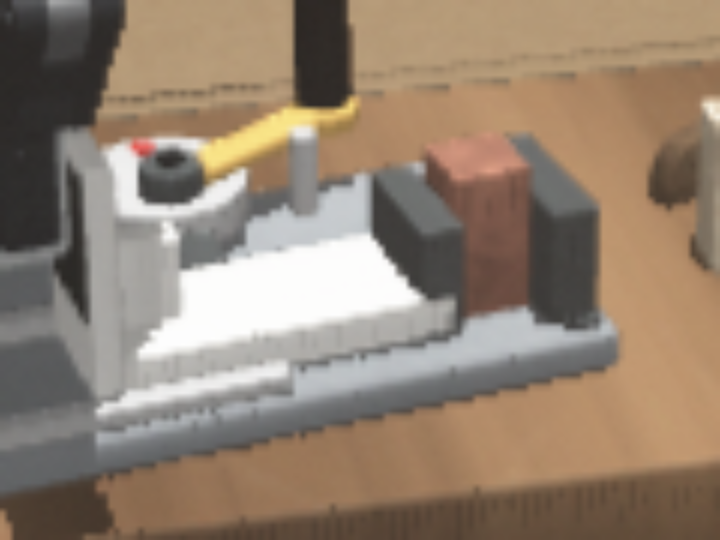

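The stone is almost on the fence. I'll make small steps until contact.

arm_command([
  [[0,0.003,0,0,-1],[0,0.006,0,0,-1],[0,0.006,0,0,-1]],
])

```text
time_s: 12.58
position: [0.5095, -0.2102, 0.068]
eef_rot: [[-0.003, 0.809, -0.588], [0.002, -0.588, -0.809], [-1.0, -0.004, 0.001]]
contact_force: [-7.9, 7.4, 4.2]
finger_gap: 0.0004
```

Run:
```python
from arc import *
s=robot.sense();p=np.array(s["position"]);print("fixture",RF.T@(p[:2]-o),s["contact_force"])
```

```text
fixture [-0.05422912  0.00104224] [-7.94333752  7.38609516  4.2225252 ]
```

The slide has stopped and the force has jumped to 11 N, so the stone is clamped. I'll back off, then raise the hand.

arm_command([
  [[0,-0.04,0,0,-1],[0,-0.12,0,0,-1],[0,-0.16,0,0,-1],[-0.2,-0.16,0,0,-1],[-0.4,-0.16,0,0,-1],[-0.6,-0.16,0,0,-1],[-0.7,-0.16,0,0,-1],[-0.7,-0.16,0,0,-1]],
])

```text
time_s: 13.58
position: [0.4728, -0.1831, 0.2815]
eef_rot: [[0.006, 0.809, -0.588], [-0.001, -0.588, -0.809], [-1.0, 0.006, -0.003]]
contact_force: [0.4, -0.1, -0.9]
finger_gap: -0.0001
```

Run:
```python
from arc import *
ims=[]
for n in("scene","top"):
    d=robot.get_image(n); np.savez(f"{n}9.npz",**d); ims.append(d["color"][:,:,::-1])
cv2.imwrite("pics/both9.png",np.hstack([cv2.resize(ims[0][210:330,240:400],(400,300)),cv2.resize(ims[1][200:350,240:440],(400,300))]))
s=robot.sense();print(s["time_s"],s["position"],s["contact_force"])
```

```text
13.675 [ 0.47185978 -0.18256784  0.27754687] [ 0.29949236 -0.70571235 -0.92439171]
```

View pics/both9.png

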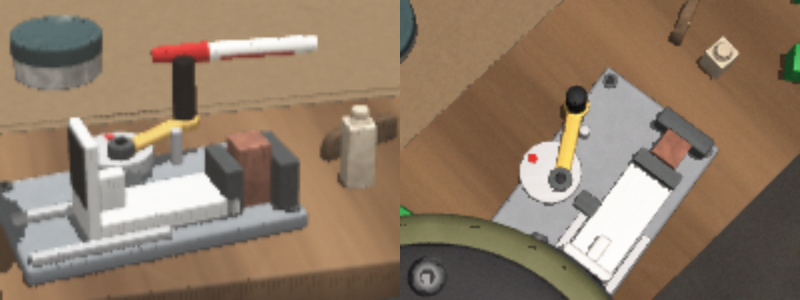

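Run:
```python
from arc import *
T=dict(np.load("top9.npz"))
h=cv2.cvtColor(T["color"],cv2.COLOR_RGB2HSV)[255:295,355:400]
m=((h[...,0]<12)&(h[...,1]>90)&(h[...,2]>70)).astype(np.uint8);M=cv2.moments(m,True)
u,v=355+M["m10"]/M["m00"],255+M["m01"]/M["m00"];print(M["m00"],u,v,RF.T@(ray(T,u,v,.054)[:2]-o))
w=ray(T,240+176/2,200+97/2,.08);r=RF.T@(w[:2]-piv);print("post",np.degrees(np.arctan2(r[1],r[0])))
s=robot.sense();print(np.abs(s["dq"]).max())
robot.job_done()
```

```text
209.0 375.4162679425837 273.8086124401914 [0.06624928 0.00180577]
post 25.71702723466135
0.02566689168014297
the job is handed in; nothing more can be done
```

I turned the cam's lever post clockwise with the closed fingertips until the lever sat against its stop pin. Then I pushed the slide forward by its pad until the jaw had the stone against the fence, backed off, raised the hand and handed the job in. The clock read about 14 s of the 48 s allowed, and no verdict was reported.

- **Cam:** the push stalled at about 26 N on the stop. The lever measured 25.7° both before and after the slide push, against 25° expected.
- **Stone:** it measured x 66 mm and y 2 mm in the fixture frame, inside the required limits, though only about 2 mm inside the x limit. It looked upright between jaw and fence. The last push moved the slide only 0.2 mm while the force rose to about 11 N, so it is snug.
- **Slide:** its final travel was judged from the jaw holding the stone; I did not measure it separately.
- **Bystanders:** the tin, pale seal, wedge and marker looked unmoved in the last images, though part of the tin was out of the frame. I did not measure their positions.

No check failed. The base-plate corners fitted to about 3 mm, so the fixture-frame figures carry an error of a few mm, which is more than the stone's 2 mm margin in x.

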